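# Stand the fallen job-card stands back up

## Task

The two L-shaped job-card stands on the bench, a tall narrow one and a low wide one, have been knocked onto their backs with their feet sticking up. Push each one by its upturned foot so that it tips back and stands upright on its foot again where it lay, its heel within 2 cm of its old spot. Do not grasp, lift or carry the stands, and do not disturb the other things on the bench.

Things in the scene. Friction and masses are not known exactly. Their poses are not given: they have to be found in the camera images.
- tall_stand: Tall narrow L-shaped job-card stand, lying on its back: aluminium foot 64 wide, 60 deep, 10 mm thick; grey plate 64 wide, 4 thick, 100 mm tall, card in front; about 230 g. Origin: middle of the heel (rear lower edge, where foot meets plate), on the bench lying or standing. z: from heel up the plate (level when lying). -x: from heel along the foot (straight up when lying). y: along the heel.
- tall_foot_edge (a point): Tall stand: middle of the foot's free edge on its inner (upper) face, 60 mm from the heel along -x and 10 mm along z: the top of the upturned foot when lying. The inner face looks over the lying plate (+z). Pushed level towards the stand's -z just below this edge, with about 1 to 2 N, the stand tips about its heel; past about 45 degrees it falls onto its foot by itself.
- wide_stand: Low wide L-shaped job-card stand, lying on its back: aluminium foot 96 wide, 54 deep, 10 mm thick; grey plate 96 wide, 4 thick, 74 mm tall, card in front; about 240 g. Origin: middle of the heel (rear lower edge, where foot meets plate), on the bench lying or standing. z: from heel up the plate (level when lying). -x: from heel along the foot (straight up when lying). y: along the heel.
- wide_foot_edge (a point): Wide stand: middle of the foot's free edge on its inner (upper) face, 54 mm from the heel along -x and 10 mm along z: the top of the upturned foot when lying. The inner face looks over the lying plate (+z). Pushed level towards the stand's -z just below this edge, with about 1 to 2 N, the stand tips about its heel; past about 42 degrees it falls onto its foot by itself.
- putty_pot: round two-part pot of cleaning putty, 22 mm across, 18 mm high; origin at the centre of its underside; leave alone
- eye_loupe: black eye loupe standing on the bench, 32 mm across, 28 mm high; origin at the centre of its underside; leave alone
- glass_jar: open glass jar with small parts, 83 mm across, 45 mm high; origin at the centre of its underside; leave alone
- tray: round divided parts tray, 93 mm across, 15 mm high; origin at the centre of its underside; leave alone
- oil_cups: black stand with three oil cups, 37 x 78 mm, 20 mm high; origin at the centre of its underside; leave alone

How it is judged:
By the outcome, as a careful person would: the job done as asked, in the order asked, and still so for the second after the job is handed in, with the robot touching nothing.
It also fails if it takes over 48 s, if anything falls off the work surface, if the arm or the gripper's body presses on something with over 40 N, if the wrist force passes 120 N, or if a joint passes its speed limit or range.

## Robot

A 6-joint arm with a two-finger parallel gripper is mounted at the origin on a cart in front of the work surface, level with it; the furniture and walls round the work are solid. World frame = base frame: x ahead of the robot, y to its left, z up, the work surface at z = 0. Lengths are in m, angles in degrees, forces in N, time in s.
With the tool pointing down it reaches from about 0.25 to 0.725 m from the base axis. Payload 9.7 kg.
Tool frame: the origin (TCP) lies midway between the tips of the shut fingers; the grasp point (between the pads) lies 19 mm behind it; z points along the fingers, y is the line along which they close (so a half turn about z gives the same grasp; the last joint's range is limited). The gripper opens to 85 mm and grips with 20 to 120 N. Pads are 22 mm wide; open, the fingers measure 114 mm over their backs; the gripper's body (76 mm by 85 mm) begins 54 mm behind the grasp point. The pads swing forward as they close: fully open they stand 13 mm farther back than shut.
Start: joints at [-67.265, 4.979, 10.078, 95.1, 0, 90], TCP at [0.213, -0.507, 0.231] pointing down, gripper open.
Joint ranges: [-179.16, 179.16], [-48.56, 103.87], [-65.8, 70.77], [-126.05, 130.52], [-82.76, 87.17], [-180, 180]. Speed limits (degrees/s): [127.2, 127.2, 147.25, 180, 180, 180].

## Interface

Orientations are given as [roll, pitch, yaw] about the fixed x, y, z axes, in that order (R = Rz(yaw) Ry(pitch) Rx(roll)).
In Python, from workcell import bot gives the robot as it stands.
- The arm moves only by the shell command python3 -m crank 'ROWS' [FORCE]. ROWS is JSON, a list of rows, each an object with "gripper": the finger opening in mm, from 0 to 85.4; "travel": the shift along the tool's x, y, z in mm, a list of three; "twist": the turn, a rotation vector about the tool's x, y, z in rad, a list of three. In form: [{"gripper": gripper, "travel": [tx, ty, tz], "twist": [rx, ry, rz]}, ...]. A call has 1 to 12 rows; each row shifts and turns the commanded pose from where the row before left it, along the tool's axes as they then stand; what a row does not reach is not made up. A row lasts 1/8 s, in which the tool goes at most 62.5 mm and 10.7 degrees, less where a joint would pass 70% of its speed; a pose out of reach is approached as far as the arm can. A call is refused whole if a number of a shift passes 62.5 or a number of a turn 0.188, either way. A call with a gripper value outside its range is refused whole. The fingers move at their own pace and stop on an object; FORCE is the grip in N (left out, the last holds). Time passes only in rows, so rows that do not move let the fingers close. It gives the time, the measured TCP pose, the force, the opening and the grip force at its end, in the units of the state.
- bot.get_obs(): the state, without advancing time (a new reading comes with each control period).
- bot.camera(name): name is "side" or "top"; returns the picture (420x560x3 uint8, red, green, blue); there is no depth.
- bot.calibration(name): a dict with "vfov" (degrees; the focal length in pixels is half the picture's height over the tangent of half this angle, whatever the lens; pixels are square), "cx", "cy" (the principal point, pixels), "camera_from_world" (4x4, takes a point from world to camera coordinates). Camera axes: x right, y down, z forward; pixel columns grow to the right and rows downward; lengths in m; the calibration is good to about 2 mm. A picture is of the moment at which its call begins. calibration takes no time and is no camera call.
- bot.job_done(): hands the job in; it is judged then, once.
The state is a dict: "time": time; "q": joint angles; "qd": joint speeds; "joint_efforts": joint torques, N m; "ee_pos": TCP position; "tcp_rot": TCP orientation; "wrist_force": force on the tool from outside, world axes, zero at the start; "torque": the same for the moment, N m; "opening": finger opening in m; "grasp_force": force on a finger pad.
Only numpy, scipy, OpenCV 4.12 (cv2) and the standard library are available. Lean on these libraries where they do the work, as an engineer would, in place of code of your own. Each camera call takes 0.05 s, during which the arm holds its last target. There are 200 camera calls.

## Working session

There is one attempt and no reset: what is moved stays moved. The work goes in short steps, Python scripts to look and compute and a shell command to move; the robot and the scene stay as the last step left them, time stands still between calls to the robot, and variables do not carry over. Pictures are saved under pics/ and viewed, at most 10 in all, crops included, and the job is handed in when it is done.

```bash
mkdir -p pics; python3 - <<'E'
from workcell import bot
import cv2,json
for n in("top","side"):
    cv2.imwrite(f"pics/{n}0.png",cv2.resize(bot.camera(n)[:,:,::-1],(800,600),interpolation=cv2.INTER_CUBIC))
    c=bot.calibration(n);print(n,c)
o=bot.get_obs();print(o)
E
```

```text
top {'vfov': 44.01490549865723, 'cx': 282.17042955463074, 'cy': 205.8655338735922, 'camera_from_world': array([[-0.05303244, -0.99857203, -0.00643933,  0.23825413],
       [-0.969398  ,  0.05302876, -0.23969869,  0.52492049],
       [ 0.23969788, -0.00646954, -0.97082597,  0.8766479 ],
       [ 0.        ,  0.        ,  0.        ,  1.        ]])}
side {'vfov': 51.77492741853925, 'cx': 285.6401825027027, 'cy': 213.5384019146165, 'camera_from_world': array([[-0.9304221 , -0.36647857, -0.00285838,  0.56907084],
       [-0.24466335,  0.6269246 , -0.73966573,  0.04183774],
       [ 0.27286362, -0.687502  , -0.67296838,  1.06136626],
       [ 0.        ,  0.        ,  0.        ,  1.        ]])}
{'time': 0.1, 'q': array([-6.72658275e+01,  5.00883767e+00,  1.00401704e+01,  9.51013742e+01,
        2.78994652e-04,  8.99986916e+01]), 'qd': array([-0.02533677, -0.01998578,  0.21746875,  0.02637922,  0.02157013,
        0.10997506]), 'joint_efforts': array([-6.98535969e-04, -5.21560872e+01,  4.65652442e+01,  1.60572695e-02,
       -6.98284310e-06, -1.70426009e-06]), 'ee_pos': array([ 0.21247061, -0.50707403,  0.23065599]), 'tcp_rot': array([-1.79929959e+02, -2.80593955e-04,  2.27354806e+01]), 'wrist_force': array([ 0.43907305, -0.64461013, -1.08536299]), 'torque': array([-0.02098235,  0.04484705,  0.00539941]), 'grasp_force': 0.0, 'opening': 0.08527969822553826}
```

View pics/top0.png

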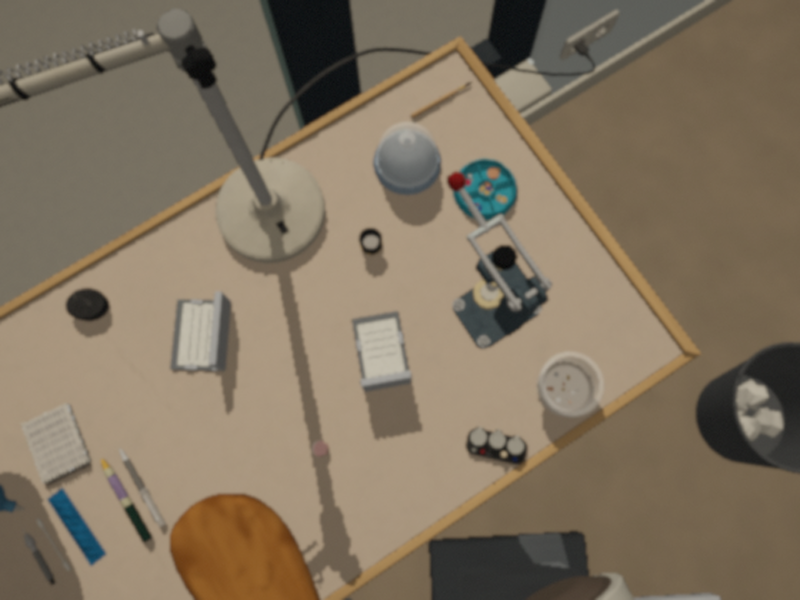

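View pics/side0.png

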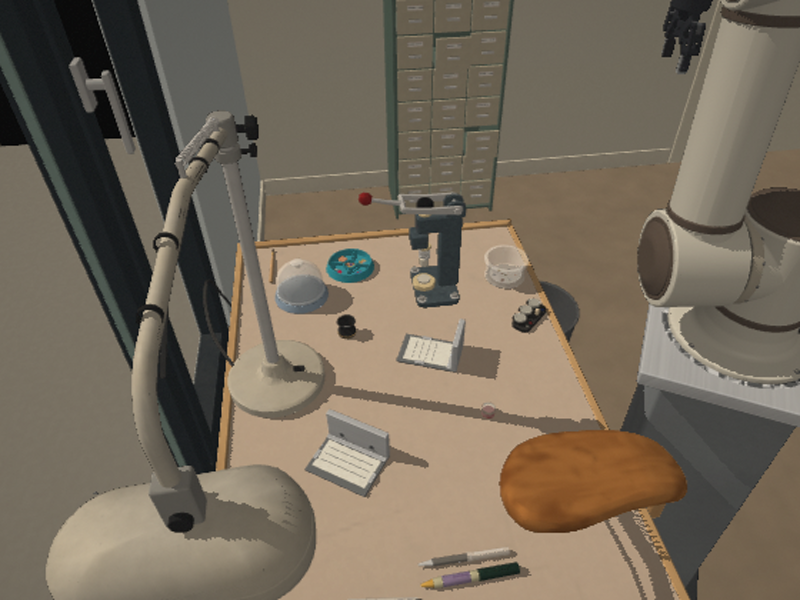

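```bash
python3 - <<'E'
import cv2,numpy as np
from workcell import bot
def cr(n,x0,y0,w,h,s):
    im=bot.camera(n)[:,:,::-1]
    im=cv2.resize(im[y0:y0+h,x0:x0+w],None,fx=s,fy=s,interpolation=cv2.INTER_CUBIC)
    for k in range(0,w,10):
        cv2.putText(im,str(x0+k),(k*s,8),0,.3,(0,0,255),1); cv2.line(im,(k*s,10),(k*s,14),(0,0,255),1)
    for k in range(0,h,10):
        cv2.putText(im,str(y0+k),(0,k*s+4),0,.3,(0,0,255),1); cv2.line(im,(20,k*s),(24,k*s),(0,0,255),1)
    return im
a=cr("top",110,195,60,75,6);b=cr("top",240,212,60,75,6)
cv2.imwrite("pics/tc.png",np.hstack([a,b]))
a=cr("side",205,280,75,70,5);b=cr("side",270,215,80,70,5)
cv2.imwrite("pics/sc.png",np.hstack([a,b]))
E
```

```text
(no output)
```

View pics/tc.png

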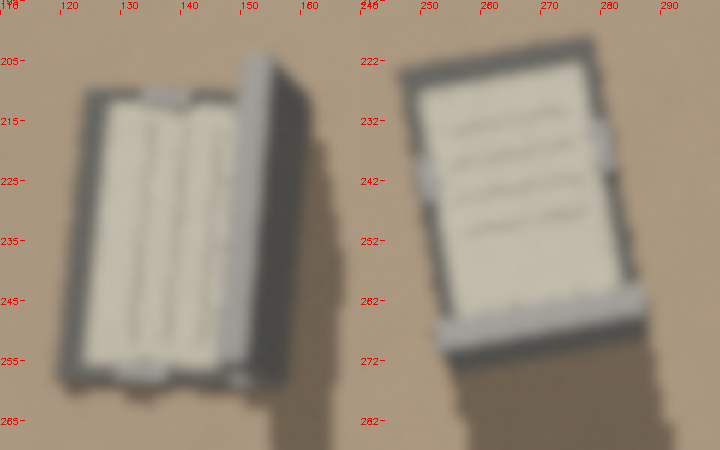

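View pics/sc.png

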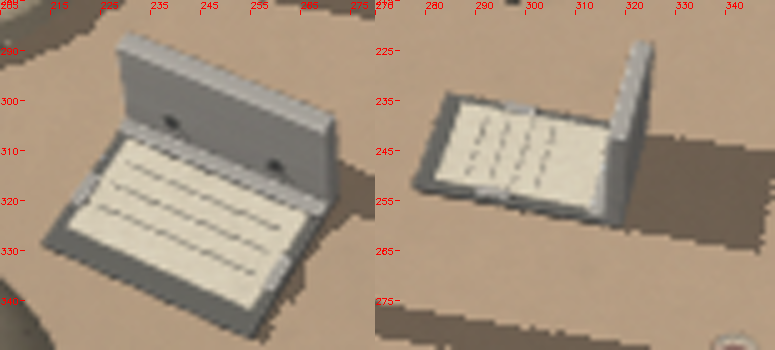

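The pictures show the wide stand (top view about (140,230)) with its foot facing right, towards -y. The tall stand (about (268,245)) has its foot facing down, towards the robot. Foot inner edges in the top view: wide (150.5,204.2)–(146.2,255.8), tall (252.8,265.3)–(287,259.8).

```bash
cat > h.py <<'E'
from workcell import bot
import numpy as np
def ray(n,u,v):
    c=bot.calibration(n);f=210/np.tan(np.radians(c["vfov"]/2));T=c["camera_from_world"]
    R=T[:3,:3];o=-R.T@T[:3,3];return o,R.T@np.array([(u-c["cx"])/f,(v-c["cy"])/f,1])
def onz(n,p,z):
    o,d=ray(n,*p);return o+d*(z-o[2])/d[2]
def tri(a,b):
    o,d=ray("top",*a);p,e=ray("side",*b)
    s=np.linalg.lstsq(np.c_[d,-e],p-o,rcond=None)[0];x=o+s[0]*d;y=p+s[1]*e
    return (x+y)/2,np.linalg.norm(x-y)
E
python3 - <<'E'
from h import *
np.set_printoptions(precision=4,suppress=True)
W=[(150.5,204.2),(146.2,255.8)];T=[(252.8,265.3),(287,259.8)]
for n,a,b in(("Wfar",W[0],(228.6,290)),("Wnear",W[1],(270.6,306)),("T left",T[0],(317.4,243)),("T right",T[1],(321.4,223.4))):
    for bb in (b,): print(n,*tri(a,bb))
print("edge W z54",[onz("top",p,.054) for p in W],"T z60",[onz("top",p,.06) for p in T])
print("outer W",[onz("top",p,.054) for p in((155.3,204.2),(151.2,255.8))],"T",[onz("top",p,.06) for p in((253.3,270),(287.5,264.2))])
print("plate end W",[onz("top",p,.004) for p in((124.2,210),(119.5,258.3))],"T",[onz("top",p,.004) for p in((246.7,223.7),(278.7,218.7))])
print("heel W",[onz("top",p,0) for p in((162,211.7),(157.5,258.7))],"T",[onz("top",p,0) for p in((255.8,273.7),(288,268.3))])
print("stool", onz("top",(175,350),0.0),onz("top",(175,350),.1),"pot",onz("top",(223,314),.01),"loupe",onz("top",(260,169),.02),"lamp pole",onz("top",(185,145),.0), "lever knob/press",onz("top",(362,210),.05),"oil",onz("top",(348,312),.02))
print("chair tri",tri((170,347),(415,335)))
E
```

```text
Wfar [0.557  0.4524 0.0481] 0.0009518536959972943
Wnear [0.4617 0.4589 0.0507] 0.0006473447222346021
T left [0.432  0.2675 0.0526] 0.0032133520674715605
T right [0.4405 0.2063 0.0546] 0.0011616275785028135
edge W z54 [array([0.556, 0.451, 0.054]), array([0.4608, 0.4579, 0.054 ])] T z60 [array([0.4327, 0.2673, 0.06  ]), array([0.4392, 0.2063, 0.06  ])]
outer W [array([0.5555, 0.4422, 0.054 ]), array([0.4603, 0.449 , 0.054 ])] T [array([0.4243, 0.2668, 0.06  ]), array([0.4313, 0.2058, 0.06  ])]
plate end W [array([0.5604, 0.5144, 0.004 ]), array([0.4669, 0.5214, 0.004 ])] T [array([0.5205, 0.279 , 0.004 ]), array([0.527 , 0.2173, 0.004 ])]
heel W [array([0.554 , 0.4423, 0.    ]), array([0.4629, 0.4506, 0.    ])] T [array([0.4245, 0.2657, 0.    ]), array([0.4314, 0.2047, 0.    ])]
stool [0.2941 0.4181 0.    ] [0.2959 0.3974 0.1   ] pot [0.3531 0.3281 0.01  ] loupe [0.6237 0.2483 0.02  ] lamp pole [0.6888 0.3966 0.    ] lever knob/press [0.5248 0.0637 0.05  ] oil [0.3442 0.101  0.02  ]
chair tri (array([0.2463, 0.4202, 0.0533]), np.float64(0.10878734452632531))
```

```bash
python3 - <<'E'
from h import *
np.set_printoptions(precision=3,suppress=True)
s=.7
def t(a,b): return tri((a[0]*s,a[1]*s),(b[0]*s,b[1]*s))
print("knob",t((457,180),(365,199)),"blackknob",t((503,257),(426,203)),"lever end",t((545,285),(462,208)),"poletop",t((180,25),(222,120)))
for z in(.2,.3,.4,.5): print(z,"head L/mid/R",[onz("side",(u*s,v*s),z)[:2] for u,v in((50,540),(180,570),(310,520),(250,470))],"arm left",onz("top",(0,95*s),z)[:2],"chair",onz("top",(240*s,495*s),z-.2)[:2])
print(t((235,495),(590,435)))
E
python3 -m crank '[{"gripper":0,"travel":[0,0,-40],"twist":[0,0,0.14]},{"gripper":0,"travel":[0,0,0],"twist":[0,0,0.14]}]'; python3 -c "
from workcell import bot
o=bot.get_obs();print(o['q'],o['ee_pos'],o['tcp_rot'])"
```

```text
knob (array([0.63 , 0.143, 0.202]), np.float64(0.0018066610920669825)) blackknob (array([0.542, 0.097, 0.187]), np.float64(0.0020109332803109003)) lever end (array([0.504, 0.048, 0.159]), np.float64(0.021818454144251986)) poletop (array([0.683, 0.384, 0.436]), np.float64(0.0020989469728775905))
0.2 head L/mid/R [array([0.663, 0.776]), array([0.533, 0.755]), array([0.447, 0.67 ]), array([0.53 , 0.644])] arm left [0.767 0.665] chair [0.301 0.431]
0.3 head L/mid/R [array([0.587, 0.801]), array([0.481, 0.784]), array([0.411, 0.714]), array([0.479, 0.693])] arm left [0.708 0.608] chair [0.302 0.409]
0.4 head L/mid/R [array([0.512, 0.826]), array([0.429, 0.813]), array([0.375, 0.759]), array([0.428, 0.742])] arm left [0.65 0.55] chair [0.303 0.387]
0.5 head L/mid/R [array([0.436, 0.851]), array([0.378, 0.841]), array([0.339, 0.803]), array([0.377, 0.791])] arm left [0.591 0.492] chair [0.304 0.365]
(array([0.257, 0.412, 0.124]), np.float64(0.09188774167880333))
time: 0.55
ee_pos: [0.2128, -0.5078, 0.2741]
tcp_rot: [179.8, -0.1, 6.4]
wrist_force: [-0.2, -0.1, -1.0]
opening: 0.0517
grasp_force: 0.0
[-6.72632251e+01  6.05167749e+00  1.60500716e+01  9.97743614e+01
  1.87807391e-04  1.06303138e+02] [ 0.21281479 -0.50783191  0.27408824] [ 1.79785028e+02 -6.30703981e-02  6.43375511e+00]
```

```bash
python3 -m crank '[{"gripper":0,"travel":[0,0,0],"twist":[0,0,-0.185]},{"gripper":0,"travel":[0,0,0],"twist":[0,0,-0.185]},{"gripper":0,"travel":[0,0,0],"twist":[0,0,-0.185]},{"gripper":0,"travel":[0,0,0],"twist":[0,0,-0.185]},{"gripper":0,"travel":[0,0,0],"twist":[0,0,-0.185]},{"gripper":0,"travel":[0,0,0],"twist":[0,0,-0.185]},{"gripper":0,"travel":[0,0,0],"twist":[0,0,-0.185]},{"gripper":0,"travel":[0,0,0],"twist":[0,0,-0.185]},{"gripper":0,"travel":[0,0,0],"twist":[0,0,-0.185]}]'
python3 -m crank '[{"gripper":0,"travel":[0,0,0],"twist":[0,0,-0.185]},{"gripper":0,"travel":[0,0,0],"twist":[0,0,-0.185]},{"gripper":0,"travel":[0,0,0],"twist":[0,0,-0.185]},{"gripper":0,"travel":[0,0,0],"twist":[0,0,-0.185]},{"gripper":0,"travel":[0,0,0],"twist":[0,0,-0.185]},{"gripper":0,"travel":[0,0,0],"twist":[0,0,-0.185]},{"gripper":0,"travel":[0,0,0],"twist":[0,0,-0.185]},{"gripper":0,"travel":[0,0,0],"twist":[0,0,-0.185]},{"gripper":0,"travel":[0,0,0],"twist":[0,0,0]}]'
python3 -m crank '[{"gripper":0,"travel":[-21,45,0],"twist":[0,0,0]},{"gripper":0,"travel":[-21,45,0],"twist":[0,0,0]},{"gripper":0,"travel":[-21,45,0],"twist":[0,0,0]},{"gripper":0,"travel":[-21,45,0],"twist":[0,0,0]},{"gripper":0,"travel":[-21,45,0],"twist":[0,0,0]},{"gripper":0,"travel":[-21,45,0],"twist":[0,0,0]},{"gripper":0,"travel":[-21,45,0],"twist":[0,0,0]},{"gripper":0,"travel":[-21,45,0],"twist":[0,0,0]}]'
```

```text
time: 1.68
ee_pos: [0.2125, -0.5073, 0.2712]
tcp_rot: [-180.0, -0.0, 102.4]
wrist_force: [-0.4, -0.1, -0.3]
opening: 0.0002
grasp_force: 0.0
time: 2.8
ee_pos: [0.2125, -0.5073, 0.2712]
tcp_rot: [180.0, -0.0, -173.2]
wrist_force: [0.3, 0.4, 0.2]
opening: 0.0001
grasp_force: 0.0
time: 3.8
ee_pos: [0.3363, -0.1282, 0.2715]
tcp_rot: [-180.0, 0.0, -173.4]
wrist_force: [0.3, 0.1, -0.5]
opening: 0.0003
grasp_force: 0.0
```

```bash
python3 -m crank '[{"gripper":0,"travel":[-21,44,0],"twist":[0,0,0]},{"gripper":0,"travel":[-21,44,0],"twist":[0,0,0]},{"gripper":0,"travel":[-21,44,0],"twist":[0,0,0]},{"gripper":0,"travel":[-21,44,0],"twist":[0,0,0]},{"gripper":0,"travel":[-21,44,0],"twist":[0,0,0]},{"gripper":0,"travel":[-21,44,0],"twist":[0,0,0]},{"gripper":0,"travel":[-21,44,0],"twist":[0,0,0]},{"gripper":0,"travel":[-21,44,0],"twist":[0,0,0]},{"gripper":0,"travel":[0,0,50],"twist":[0,0,0]},{"gripper":0,"travel":[0,0,50],"twist":[0,0,0]},{"gripper":0,"travel":[0,0,50],"twist":[0,0,0]},{"gripper":0,"travel":[0,0,0],"twist":[0,0,0]}]'
python3 - <<'E'
from workcell import bot
import cv2,numpy as np
t=bot.camera("top")[190:300,220:320,::-1];s=bot.camera("side")[170:280,260:360,::-1]
cv2.imwrite("pics/a1.png",cv2.resize(np.hstack([t,s]),None,fx=4,fy=4))
E
```

```text
time: 5.3
ee_pos: [0.4587, 0.2389, 0.1179]
tcp_rot: [-179.9, -0.4, -173.3]
wrist_force: [-0.2, -0.6, 1.1]
opening: -0.0001
grasp_force: 0.0
```

View pics/a1.png

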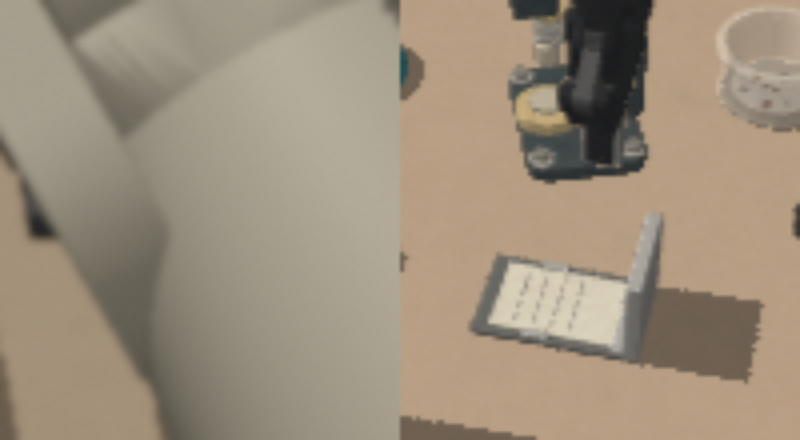

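The side picture shows the fingertip at about (310,210) px, straight above the tall stand's plate. The top view is blocked by the arm.

```bash
python3 -m crank '[{"gripper":0,"travel":[-3,0,30],"twist":[0,0,0]},{"gripper":0,"travel":[0,0,30],"twist":[0,0,0]},{"gripper":0,"travel":[0,0,14],"twist":[0,0,0]},{"gripper":0,"travel":[0,0,0],"twist":[0,0,0]}]'
python3 - <<'E'
from workcell import bot
import cv2,numpy as np
s=bot.camera("side")[190:280,260:380,::-1]
cv2.imwrite("pics/a2.png",cv2.resize(s,None,fx=5,fy=5))
E
```

```text
time: 5.9
ee_pos: [0.4642, 0.2405, 0.0484]
tcp_rot: [180.0, 0.0, -173.2]
wrist_force: [1.0, 0.1, 0.8]
opening: 0.0004
grasp_force: 0.0
```

View pics/a2.png

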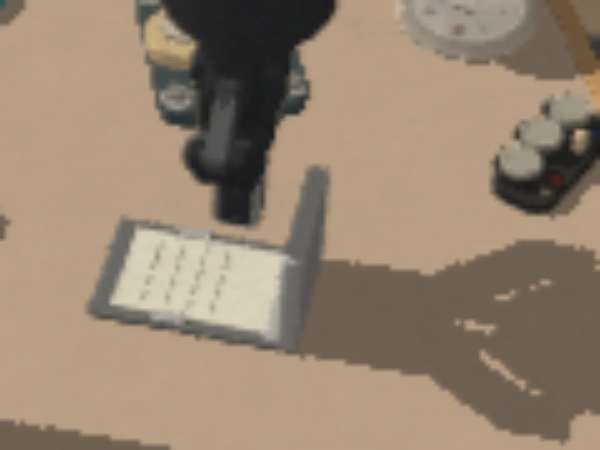

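The finger is at about (235,215) in the crop, over the plate and behind the upturned foot's inner face, so I start the push.

```bash
python3 -m crank '[{"gripper":0,"travel":[6,0,4],"twist":[0,0,0]},{"gripper":0,"travel":[6,0,0],"twist":[0,0,0]},{"gripper":0,"travel":[5,0,0],"twist":[0,0,0]},{"gripper":0,"travel":[5,0,0],"twist":[0,0,0]},{"gripper":0,"travel":[5,0,0],"twist":[0,0,0]},{"gripper":0,"travel":[5,0,0],"twist":[0,0,0]},{"gripper":0,"travel":[5,0,0],"twist":[0,0,0]},{"gripper":0,"travel":[5,0,0],"twist":[0,0,0]},{"gripper":0,"travel":[0,0,0],"twist":[0,0,0]}]'
python3 - <<'E'
from workcell import bot
import cv2,numpy as np
s=bot.camera("side")[190:280,260:380,::-1]
cv2.imwrite("pics/a3.png",cv2.resize(s,None,fx=5,fy=5))
E
```

```text
time: 7.08
ee_pos: [0.4217, 0.2352, 0.0433]
tcp_rot: [-180.0, -0.0, -173.1]
wrist_force: [1.1, -0.1, 1.1]
opening: -0.0001
grasp_force: 0.3
```

View pics/a3.png

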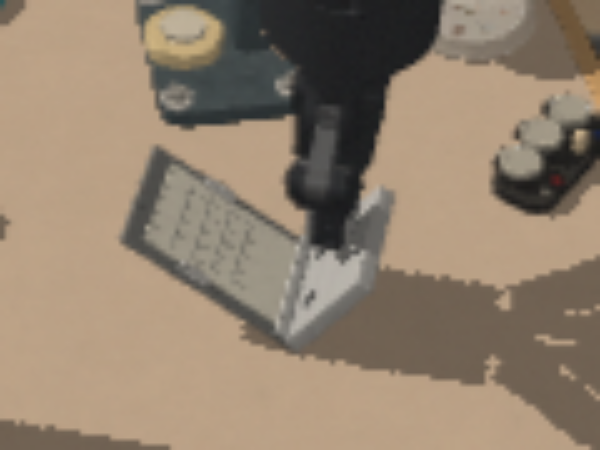

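The stand is tipping about its heel, roughly 30° so far, with the heel at (290,345) in the crop. I keep pushing, then withdraw upwards.

```bash
python3 -m crank '[{"gripper":0,"travel":[5,0,0],"twist":[0,0,0]},{"gripper":0,"travel":[5,0,0],"twist":[0,0,0]},{"gripper":0,"travel":[5,0,0],"twist":[0,0,0]},{"gripper":0,"travel":[5,0,0],"twist":[0,0,0]},{"gripper":0,"travel":[4,0,0],"twist":[0,0,0]},{"gripper":0,"travel":[0,0,0],"twist":[0,0,0]},{"gripper":0,"travel":[0,0,0],"twist":[0,0,0]}]'
python3 - <<'E'
from workcell import bot
import cv2,numpy as np
s=bot.camera("side")[180:280,260:380,::-1]
cv2.imwrite("pics/a4.png",cv2.resize(s,None,fx=5,fy=5))
E
```

```text
time: 8.0
ee_pos: [0.3983, 0.2324, 0.0433]
tcp_rot: [180.0, 0.0, -173.1]
wrist_force: [0.1, -0.3, -0.1]
opening: -0.0002
grasp_force: 0.0
```

View pics/a4.png

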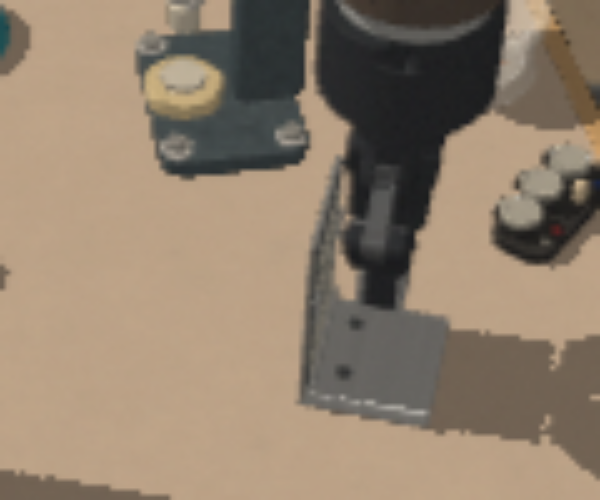

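The tall stand is upright on its foot: plate vertical, heel at about (305,400) in the crop. Next I withdraw, turn and head for the wide stand.

```bash
python3 -m crank '[{"gripper":0,"travel":[4,0,0],"twist":[0,0,0]},{"gripper":0,"travel":[0,0,-35],"twist":[0,0,0]},{"gripper":0,"travel":[0,0,-50],"twist":[0,0,0]},{"gripper":0,"travel":[0,0,-50],"twist":[0,0,0]}]'
python3 -m crank '[{"gripper":0,"travel":[0,0,0],"twist":[0,0,-0.17]},{"gripper":0,"travel":[0,0,0],"twist":[0,0,-0.17]},{"gripper":0,"travel":[0,0,0],"twist":[0,0,-0.17]},{"gripper":0,"travel":[0,0,0],"twist":[0,0,-0.17]},{"gripper":0,"travel":[0,0,0],"twist":[0,0,-0.17]},{"gripper":0,"travel":[0,0,0],"twist":[0,0,-0.17]},{"gripper":0,"travel":[0,0,0],"twist":[0,0,-0.17]},{"gripper":0,"travel":[0,0,0],"twist":[0,0,-0.17]},{"gripper":0,"travel":[0,0,0],"twist":[0,0,-0.16]},{"gripper":0,"travel":[0,0,0],"twist":[0,0,0]}]'
python3 -m crank '[{"gripper":0,"travel":[-41,-20,0],"twist":[0,0,0]},{"gripper":0,"travel":[-41,-20,0],"twist":[0,0,0]},{"gripper":0,"travel":[-41,-20,0],"twist":[0,0,0]},{"gripper":0,"travel":[-41,-20,0],"twist":[0,0,0]},{"gripper":0,"travel":[0,0,0],"twist":[0,0,0]}]'
python3 - <<'E'
from workcell import bot
import cv2,numpy as np
s=bot.camera("side")[:,:,::-1];t=bot.camera("top")[:,:,::-1]
cv2.imwrite("pics/a5.png",cv2.resize(np.vstack([s,t]),(400,600),interpolation=cv2.INTER_AREA))
E
```

```text
time: 8.55
ee_pos: [0.3938, 0.2317, 0.1796]
tcp_rot: [-180.0, -0.0, -173.1]
wrist_force: [0.8, 0.5, -0.6]
opening: 0.0
grasp_force: 0.0
time: 9.8
ee_pos: [0.3941, 0.2318, 0.1783]
tcp_rot: [180.0, 0.0, -86.1]
wrist_force: [0.2, 0.3, 0.3]
opening: 0.0002
grasp_force: 0.0
time: 10.42
ee_pos: [0.4629, 0.4031, 0.1762]
tcp_rot: [179.9, -0.1, -86.2]
wrist_force: [0.1, -0.5, 0.2]
opening: 0.0002
grasp_force: 0.0
```

View pics/a5.png

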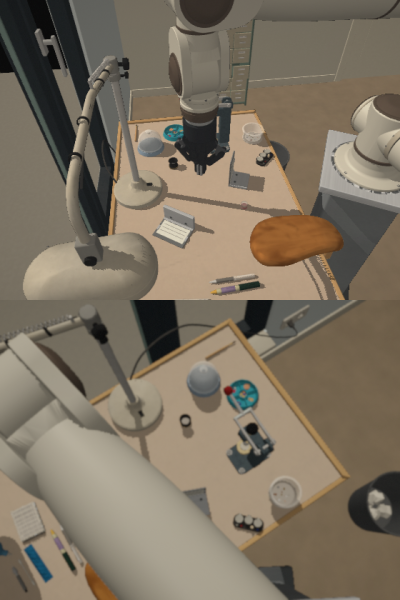

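```bash
python3 - <<'E'
from h import *
np.set_printoptions(precision=3,suppress=True)
s=.7
def t(a,b): return tri((a[0]*s,a[1]*s),(b[0]*s,b[1]*s))
print(t((95,62),(205,140)),t((22,88),(165,240)),t((22,88),(205,140)))
for v in (11,35,80,120):
  for z in np.arange(.2,.9,.1):
    p=onz("side",(277,v),z)
    print(v,z.round(1),p[:2],np.hypot(p[0]-.463,p[1]-.403).round(3)) if np.hypot(p[0]-.463,p[1]-.403)<.1 else 0
E
```

```text
(array([0.651, 0.45 , 0.447]), np.float64(0.006943591103411343)) (array([0.661, 0.538, 0.384]), np.float64(0.007006329665652917)) (array([0.615, 0.493, 0.475]), np.float64(0.006264553325748273))
11 0.6 [0.433 0.474] 0.078
80 0.5 [0.454 0.427] 0.026
120 0.4 [0.483 0.361] 0.047
```

```bash
python3 -m crank '[{"gripper":0,"travel":[0,0,0],"twist":[0,-0.15,0]},{"gripper":0,"travel":[0,0,0],"twist":[0,-0.15,0]},{"gripper":0,"travel":[-25,-17,8],"twist":[0,0,0]},{"gripper":0,"travel":[-25,-17,8],"twist":[0,0,0]},{"gripper":0,"travel":[-25,-18,8],"twist":[0,0,0]},{"gripper":0,"travel":[11,0,36],"twist":[0,0,0]},{"gripper":0,"travel":[0,0,0],"twist":[0,0,0]}]'
python3 - <<'E'
from workcell import bot
print(bot.get_obs()['q'],bot.get_obs()['wrist_force'],bot.get_obs()['ee_pos'],bot.get_obs()['tcp_rot'])
E
```

```text
time: 11.4
ee_pos: [0.5077, 0.4815, 0.1371]
tcp_rot: [179.7, 17.0, -86.2]
wrist_force: [-0.9, -1.1, 0.3]
opening: -0.0001
grasp_force: 0.0
[ 37.74925409  14.78390755   9.23174548  74.9843369   14.19965123
 -54.89121919] [-0.85059099 -1.13164837  0.28949777] [0.50769236 0.48150362 0.13706006] [179.72107253  17.00788172 -86.21987512]
```

```bash
python3 -m crank '[{"gripper":0,"travel":[10,0,32],"twist":[0,0,0]},{"gripper":0,"travel":[10,0,32],"twist":[0,0,0]},{"gripper":0,"travel":[9,0,30],"twist":[0,0,0]},{"gripper":0,"travel":[0,0,0],"twist":[0,0,0]},{"gripper":0,"travel":[0,0,0],"twist":[0,0,0]}]'
python3 - <<'E'
from workcell import bot
import cv2
s=bot.camera("side")[:,:,::-1][260:370,180:320]
cv2.imwrite("pics/a6.png",cv2.resize(s,None,fx=5,fy=5))
E
```

```text
time: 12.02
ee_pos: [0.5099, 0.4836, 0.0444]
tcp_rot: [-179.9, 17.3, -86.0]
wrist_force: [0.5, 0.1, 1.3]
opening: -0.0003
grasp_force: 0.0
```

View pics/a6.png

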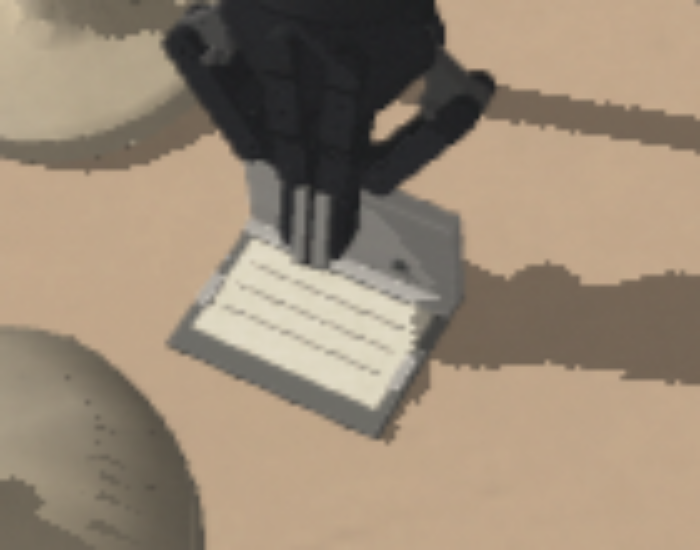

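The fingertip is at about (310,260) in the crop, behind the wide foot's inner face and near its middle. I start the push.

```bash
python3 -m crank '[{"gripper":0,"travel":[7,0,3],"twist":[0,0,0]},{"gripper":0,"travel":[5,0,-1.5],"twist":[0,0,0]},{"gripper":0,"travel":[5,0,-1.5],"twist":[0,0,0]},{"gripper":0,"travel":[5,0,-1.5],"twist":[0,0,0]},{"gripper":0,"travel":[5,0,-1.5],"twist":[0,0,0]},{"gripper":0,"travel":[5,0,-1.5],"twist":[0,0,0]},{"gripper":0,"travel":[5,0,-1.5],"twist":[0,0,0]}]'
python3 -m crank '[{"gripper":0,"travel":[5,0,-1.5],"twist":[0,0,0]},{"gripper":0,"travel":[5,0,-1.5],"twist":[0,0,0]},{"gripper":0,"travel":[5,0,-1.5],"twist":[0,0,0]},{"gripper":0,"travel":[5,0,-1.5],"twist":[0,0,0]},{"gripper":0,"travel":[5,0,-1.5],"twist":[0,0,0]}]'
python3 -m crank '[{"gripper":0,"travel":[5,0,-1.5],"twist":[0,0,0]},{"gripper":0,"travel":[5,0,-1.5],"twist":[0,0,0]},{"gripper":0,"travel":[0,0,0],"twist":[0,0,0]},{"gripper":0,"travel":[0,0,0],"twist":[0,0,0]},{"gripper":0,"travel":[0,0,0],"twist":[0,0,0]}]'
```

```text
time: 12.95
ee_pos: [0.5117, 0.4459, 0.0362]
tcp_rot: [180.0, 17.2, -86.0]
wrist_force: [-0.3, -0.2, 0.0]
opening: 0.0001
grasp_force: 0.0
time: 13.58
ee_pos: [0.5135, 0.42, 0.0361]
tcp_rot: [180.0, 17.2, -86.0]
wrist_force: [-0.7, 0.7, -0.2]
opening: -0.0
grasp_force: 0.0
time: 14.2
ee_pos: [0.5141, 0.4101, 0.036]
tcp_rot: [-180.0, 17.2, -86.0]
wrist_force: [0.3, 0.0, 0.4]
opening: -0.0002
grasp_force: 0.0
```

```bash
cat >> h.py <<'E'
import cv2
def px(n,P):
    c=bot.calibration(n);f=210/np.tan(np.radians(c["vfov"]/2));q=(c["camera_from_world"]@np.c_[P,np.ones(len(P))].T)[:3]
    return np.c_[f*q[0]/q[2]+c["cx"],f*q[1]/q[2]+c["cy"]]
def stat(n,im,P):
    m=np.zeros(im.shape[:2],np.uint8);cv2.fillPoly(m,[px(n,P).round().astype(int)],1);v=im[m>0];return v.mean(0).round(),v.std(0).round(),len(v)
A=np.array
hW=A([.5085,.4465]);uW=A([.997,-.072]);hT=A([.428,.2352]);uT=A([-.115,.993]);zT=A([.993,.115]);zW=A([.072,.997])
def quad(h,u,w,a,b,z=None):  # vertical plate from height a..b, or flat along z dir
    f=(lambda s,t:[*(h+s*u),t]) if z is None else (lambda s,t:[*(h+s*u+t*z),.003])
    return A([f(-w,a),f(w,a),f(w,b),f(-w,b)])
E
python3 - <<'E'
from h import *
im=bot.camera("side");old=cv2.imread("pics/side0.png")[:,:,::-1];old=cv2.resize(old,(560,420),interpolation=cv2.INTER_AREA)
for n,i in(("now",im),("old",old)):
    print(n,"plate up",stat("side",i,quad(hW,uW,.042,.012,.068)),"flat area",stat("side",i,quad(hW,uW,.042,.02,.068,zW)))
r=im[270:345:3,205:300:3].astype(int)
for row in r: print("".join('#' if max(p)<60 else 'b' if p[0]-p[2]>25 else 'g' if p.mean()<150 else 'W' for p in row))
E
```

```text
now plate up (array([80., 79., 75.]), array([2., 2., 2.]), 653) flat area (array([192., 166., 138.]), array([1., 1., 1.]), 935)
old plate up (array([153., 142., 129.]), array([28., 21., 17.]), 653) flat area (array([197., 188., 169.]), array([27., 25., 21.]), 935)
bbbbbbgbbbbbbbbb#######bbbbbbbbb
bbbbbbgbbbbbbbbgg#g#bbbbbbbbbbbb
bbbbbgbbbbbbbbbgg#g#gbbbbbbbbbbb
bbbggbbbbgbbbbbgggg#bbbbbbbbbbbb
bbggbbbbbgggbbWbggg#bbbbbbbbbbbb
gggbbbbbbggggggWgggbbbbbbbbbbbbb
gbbbbbbbbgggggggggWWbbbbbbbbbbbb
bbbbbbbbbgggggggggggWgbbbbbbbbbb
bbbbbbbbbggggggggggggggggbbbbbbb
bbbbbbbbbggggggggggggggggggbbbbb
bbbbbbbbbbgggggggggggggWWWgbbbbb
bbbbbbbbbbbggggggggggggWWgbbbbbb
bbbbbbbbbbbbbggggggggggWWgbbbbbb
bbbbbbbbbbbbbbbbgggggggggbbbbbbb
bbbbbbbbbbbbbbbbbbggggggbbbbbbbb
bbbbbbbbbbbbbbbbbbbbbgggbbbbbbbb
bbbbbbbbbbbbbbbbbbbbbbbbbbbbbbbb
bbbbbbbbbbbbbbbbbbbbbbbbbbbbbbbb
bbbbbbbbbbbbbbbbbbbbbbbbbbbbbbbb
bbbbbbbbbbbbbbbbbbbbbbbbbbbbbbbb
bbbbbbbbbbbbbbbbbbbbbbbbbbbbbbbb
bbbbbbbbbbbbbbbbbbbbbbbbbbbbbbbb
gbbbbbbbbbbbbbbbbbbbbbbbbbbbbbbb
ggbbbbbbbbbbbbbbbbbbbbbbbbbbbbbb
ggbbbbbbbbbbbbbbbbbbbbbbbbbbbbbb
```

```bash
python3 -m crank '[{"gripper":0,"travel":[0,0,-30],"twist":[0,0,0]},{"gripper":0,"travel":[0,0,-50],"twist":[0,0,0]},{"gripper":0,"travel":[0,0,-50],"twist":[0,0,0]},{"gripper":0,"travel":[-30,0,-40],"twist":[0,0,0]},{"gripper":0,"travel":[0,0,0],"twist":[0,0,0]},{"gripper":0,"travel":[0,0,0],"twist":[0,0,0]}]'
python3 - <<'E'
from h import *
im=bot.camera("side")
print("W up",stat("side",im,quad(hW,uW,.042,.012,.068)),"W flat",stat("side",im,quad(hW,uW,.042,.02,.068,zW)))
print("T flat",stat("side",im,quad(hT,uT,.026,.02,.09,zT)), "T corners px",px("side",quad(hT,uT,.032,0,.1)).round(), "W corners px",px("side",quad(hW,uW,.048,0,.074)).round())
def asc(y0,y1,x0,x1):
  for y in range(y0,y1,2): print(y,"".join('#' if max(p)<60 else 'b' if int(p[0])-int(p[2])>25 else 'g' if p.mean()<150 else 'W' for p in im[y,x0:x1:2]))
asc(200,266,300,366); asc(270,320,220,290)
E
```

```text
time: 15.0
ee_pos: [0.5155, 0.3884, 0.2066]
tcp_rot: [180.0, 17.2, -86.0]
wrist_force: [-0.6, 0.1, -1.2]
opening: -0.0002
grasp_force: 0.0
W up (array([78., 77., 74.]), array([2., 2., 2.]), 653) W flat (array([188., 163., 135.]), array([1., 1., 1.]), 935)
T flat (array([190., 164., 137.]), array([1., 1., 1.]), 522) T corners px [[324. 240.]
 [319. 259.]
 [321. 228.]
 [327. 209.]] W corners px [[274. 318.]
 [233. 301.]
 [230. 278.]
 [273. 295.]]
200 bbggggggggbbbbbbbbbbbbbbbbgggggbb
202 bgggggggggbbbbbbbbbbbbbbbbbbbbbbb
204 gggggggggggbbbbbbbbbbbbbbbbbbbbbb
206 gggggggggggbbbbbbbbbbbbbbbbbbbbbb
208 ggggggggWWgbbbbbbbbbbbbbbbbbbbbbb
210 gggggggggg#bbbbbbbbbbbbbbbbbbbbbb
212 g#########bbbbgbbbbbbbbbbbbbbbbbb
214 ###gbbbbbbbbbgbbbbbbbbbbbbbbbbbbg
216 bbbbbbbbbbbbbgbbbbbbbbbbbbbbbbbbg
218 bbbbbbbbbbbbbgbbbbbbbbbbbbbbbbbbb
220 bbbbbbbbbbbbggbbbbbbbbbbbbbbbbbbb
222 bbbbbbbbbbbbgggbbbbbbbbbbbbbbbbbb
224 bbbbbbbbbbbbggbbbbbbbbbbbbbbbbggb
226 bbbbbbbbbbbbggbbbbbbbbbbbbbbbb###
228 bbbbbbbbbbbgggbbbbbbbbbbbbbbbb###
230 bbbbbbbbbbbgggbbbbbbbbbbbbbbbbb##
232 bbbbbbbbbbbgggbbbbbbbbbbbbbbbbbbb
234 b
[... 902 characters left out ...]
WWbbbbbbbbbbbbbbbbbb
286 bbbbbbggggggggggWWWWbbbbbbbbbbbbbbb
288 bbbbbbgggggggggggggWWWbbbbbbbbbbbbb
290 bbbbbbgggggggggggggggWWWWbbbbbbbbbb
292 bbbbbbggggggggggggggggggWWWbbbbbbbb
294 bbbbbbggggggggggggggggggggWWWWbbbbb
296 bbbbbbgggggggggggggggggggggWWWWWbbb
298 bbbbbbgggggggggggggggggggggWWWWWgbb
300 bbbbbbbggggggggggggggggggggWWWWgbbb
302 bbbbbbbbgggggggggggggggggggWWWWgbbb
304 bbbbbbbbbbgggggggggggggggggWWWgbbbb
306 bbbbbbbbbbbbgggggggggggggggWWggbbbb
308 bbbbbbbbbbbbbbbgggggggggggggggbbbbb
310 bbbbbbbbbbbbbbbbbggggggggggggbbbbbb
312 bbbbbbbbbbbbbbbbbbbbgggggggggbbbbbb
314 bbbbbbbbbbbbbbbbbbbbbbggggggbbbbbbb
316 bbbbbbbbbbbbbbbbbbbbbbbbggggbbbbbbb
318 bbbbbbbbbbbbbbbbbbbbbbbbbbbbbbbbbbb
```

```bash
python3 -c "
from workcell import bot
print(bot.job_done())"
```

```text
the job is handed in; nothing more can be done
None
```

Both stands are upright on their feet, each heel within a few millimetres of its old spot by the side camera; no contact with anything else was seen, and the job was handed in at about 15 s.

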